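# Clip a fossil mount onto the tilted viewing stand

### The job

On the tilted viewing stand, raise the clip by its lever until it stays up; lay the fossil mount flat on the bed against the lower ledge and slide it beneath the raised clip until its front edge is fully home against the end stop, under the lip. Then bring the clip down so that its foot presses on the mount, and leave the tray, plaster jacket and brush where they are.

Things in the scene. Friction and masses are not known exactly. Their poses are not given: they have to be found in the camera images.
- bed (a point): Fixed bare plate tilted 30 deg sideways about its long axis on a grey base. Origin: on its top face, where the centre of the mount's underside comes when home; 55 mm above the table. Own x: level, along the bed towards end stop and clip hinge; y: up the slope; z: outward normal. The plate spans x -125 to +125, y -46 to +50 mm; open at the -x end and the high side.
- ledge (a point): Middle of the lower ledge's top edge, bed x = 0, y = -35.5, z = 11 mm. The ledge runs along the bed's whole low side; its face is at bed y = -35.5 mm and it is 11 mm high. Axes are the bed's.
- end_stop (a point): Foot of the end stop's face, bed x = +90.5, y = 0, z = 0 mm. Above it a lip 6 mm thick reaches back to bed x = +78.5, its underside 14 mm above the bed: the mount's front edge has to be slid in under the lip and cannot be laid in from above. Axes are the bed's.
- clip (a joint): Clip hinge angle (rad): 0 down with nothing beneath, 1.45 fully raised; growing values swing the lever up and over towards bed +x. Raised past 1.1 it stays up by itself; below 0.8 it closes by itself in 1 to 2 s and presses with 1 to 2 N. Lifting takes under 4 N at the fin. With the mount beneath it rests at about 0.14.
- clip_hinge (a point): Hinge axis of the clip, along bed y, at bed x = +104, y = 0, z = +32 mm. From it a steel bar 14 mm wide, 12 thick reaches 100 mm back towards bed -x, parallel to the bed at angle 0. Axes are the clip's own (the bed's at angle 0).
- clip_grip (a point): Middle of the black upright fin at the lever's end, 80 mm from the hinge axis along the bar and 14 above the bar's middle line; at angle 0 at bed x = +24, y = 0, z = +46 mm. Moves with the clip, axes the clip's. Fin: 14 mm thick (bed y), 40 long, its top 27 above the middle line; fingers closing along bed y can straddle fin and bar, and the fin can turn between them.
- clip_foot (a point): The clip's black rubber foot under the bar, 14 by 50 (across the bed) by 9 mm. Origin: centre of its underside, 39 mm from the hinge axis along the bar and 29 below the bar's middle line. At angle 0 it hangs 3 mm above the bed, less than the mount's thickness, so the clip must be up for the mount to pass.
- mount: The fossil mount, loose, 150 to 310 g, at first flat on the table: plywood plate 180 long (own x), 70 wide (y), 8 mm thick. Origin: centre of its underside, z up. Front end (goes under clip and lip) is +x. A stone ammonite 50 mm across, up to 17 mm above the underside, is set at x = +22 mm; a grip block stands behind it.
- mount_grip (a point): Point in the mount's wooden grip block at own x = -38, y = 0, 30 mm above the underside; axes the mount's. The block is 44 mm long (x), 14 thick (y) and rises from the plate to 44 mm above the underside.
- tray: Bystander: open white card tray with bone pieces, 100 by 130 by 32 mm high, beyond the work; origin: centre of its underside.
- jacket: Bystander: white plaster field jacket, a lump 170 mm long, 72 wide and high, on the right; origin: centre of its underside.
- brush: Bystander: brush 190 mm long lying on the table at the left; origin on its underside.
Not all that is in view belongs to the job. Several things have the shape of the mount; the one meant has the colours described above.

How it is judged (in metres and radians):
On the way, in this order (a step that is already met when the one before it is completed fails the run):
1. the clip is raised (beyond 0.9 rad) (value of joint clip above 0.9 rad), for 0.2 s.
2. the mount lies home on the bed while the clip is still up (value of joint clip above 0.5 rad and x of mount in the frame of bed between -0.006 and 0.005 m and z of mount in the frame of bed below 0.006 m and y of mount in the frame of bed below 0.01 m and angle between the z axis of mount and the z axis of bed, either way round below 0.1 rad), for 0.2 s.
At the end, for the whole second after the job is handed in: The mount lies flat on the bed, its front edge within 6 mm of the end stop under the lip, within 7 mm and 4 degrees of the lower ledge, at rest; the clip is down (0.08 to 0.25 rad), its foot pressing on the mount; tray, jacket and brush moved less than 30 mm (x of mount in the frame of bed between -0.006 and 0.005 m and y of mount in the frame of bed between -0.005 and 0.007 m and z of mount in the frame of bed between -0.004 and 0.004 m and angle between the x axis of mount and the x axis of bed, either way round below 0.07 rad and angle between the z axis of mount and the z axis of bed, either way round below 0.05 rad and x of mount_grip in the frame of bed below 0 m and value of joint clip between 0.08 and 0.25 rad and contact force between clip and mount above 0.2 N and linear speed of mount below 0.02 m/s and distance of each of tray, jacket, brush from where it was at the start of the episode below 0.03 m); the robot touches nothing.
It fails at once if the tray, the jacket or the brush is shifted by more than 30 mm (distance of any of tray, jacket, brush from where it was at the start of the episode above 0.03 m).
It also fails if it takes over 70 s, if anything falls off the work surface, if the arm or the gripper's body presses on something with over 40 N, if the wrist force passes 120 N, or if a joint passes its speed limit or range.

### The arm

A 6-joint arm with a two-finger parallel gripper is mounted at the origin on the work surface. World frame = base frame: x ahead of the robot, y to its left, z up, the work surface at z = 0. Lengths are in mm, angles in rad, forces in N, time in s.
With the tool pointing down it reaches from about 350 to 975 mm from the base axis. Payload 7.1 kg.
Tool frame: the origin (TCP) lies at the very end of the fingers, on their centre line; the grasp point (between the pads) lies 19 mm behind it; z points along the fingers, y is the line along which they close (so a half turn about z gives the same grasp; the last joint's range is limited). The gripper opens to 88 mm and grips with 3 to 60 N. Pads are 20 mm wide; open, the fingers measure 115 mm over their backs; the gripper's body (75 mm by 178 mm) begins 61 mm behind the grasp point.
Start: joints at [1.286, 0.423, 1.63, -0, 1.089, -0.019], TCP at [164.144, 603.043, 222.675] pointing down, gripper open.
Joint ranges: [-3, 3], [-0.9, 2.11], [0.09, 2.58], [-1.31, 4.45], [0.11, 2.69], [-2.54, 2.54]. Speed limits (rad/s): [2.39, 2.39, 3.01, 3.14, 3.14, 3.14].

### API

Orientations are given as a rotation vector (axis times angle).
In Python, from workcell import get_obs, get_image, job, models gives the robot as it stands.
- The arm moves only by the tool jog_arm, never from a script. Its argument "increments" is one flat list of numbers, 7 for each row, row after row: the turn, a rotation vector about the tool's x, y, z in degrees, then the shift along the tool's x, y, z in mm, then the opening in per cent of the stroke, from 0 (shut) to 100 (fully open). A call has 1 to 12 rows; each row shifts and turns the commanded pose from where the row before left it, along the tool's axes as they then stand; what a row does not reach is not made up. A row lasts 1/8 s, in which the tool goes at most 62.5 mm and 10.7 degrees, less where a joint would pass 70% of its speed; a pose out of reach is approached as far as the arm can. A call is refused whole if a number of a shift passes 62.5 or a number of a turn 10.7, either way. A call with a gripper value outside its range is refused whole. The fingers move at their own pace and stop on an object; the grip force is fixed at half the most. Time passes only in rows, so rows that do not move let the fingers close. It gives the time, the measured TCP pose, the force, the opening and the grip force at its end, in the units of the state.
- get_obs(): the state, without advancing time (a new reading comes with each control period).
- get_image(name): name is "scene" or "top" or "wrist"; returns a dict with "pixels" (400x640x3 uint8, blue, green, red), "depth" (400x640 float32, mm along the optical axis (not along the pixel's ray), 0 where there is no reading), "fx", "fy", "cx", "cy" (pixels), "cam_to_world" (4x4, takes a point from camera to world coordinates); the wrist camera has in their place "tool_from_camera" (4x4, takes a point from camera to tool coordinates, whose origin is the TCP and whose axes are the flange's). Camera axes: x right, y up, looking along -z (the intrinsics and any distortion apply to the point x, -y, -z); pixel columns grow to the right and rows downward; lengths in mm; the calibration is good to about 2 mm. A picture is of the moment at which its call begins: read the wrist's pose just before it.
- job.close_job(): hands the job in; it is judged then, once.
Trained networks look in the newest picture that a camera, given by its name, has taken for a name from the list of things; names that differ only in an ending like _2 or _b are one class to them, and where a whole thing is asked for, a point or a joint stands for the part that bears it (a point fixed in the world has none). Each returns a list of dicts, best first, with "p" (0 to 1); they miss things now and then, are a little off and sometimes report something else, mostly with a low value. They report only what shows in the picture. A call takes as long as a camera call. They do not tell look-alikes from the thing itself.
- models.look_for(target, camera): "centre" ([x, y, z] in mm, in world coordinates, good to about 4 mm: the middle of the surface that is visible of it).
- models.regions_of(target, camera): "region" (400x640 bool, what is visible of it).
The state is a dict: "t": time; "qpos": joint angles; "qvel": joint speeds; "joint_torque": joint torques, N m; "ee_pos": TCP position; "orientation": TCP orientation; "ft_force": force on the tool from outside, world axes, zero at the start; "moment": the same for the moment, N m; "width": finger opening in mm; "grasp_force": force on a finger pad.
Only numpy, scipy, OpenCV 4.12 (cv2) and the standard library are available. Lean on these libraries where they do the work, as an engineer would, in place of code of your own. Each camera call takes 0.05 s, during which the arm holds its last target. There are 200 camera calls.

## Working session

There is one attempt and no reset: what is moved stays moved. The work goes in short steps, Python scripts to look and compute and a tool call to move; the robot and the scene stay as the last step left them, time stands still between calls to the robot, and variables do not carry over. Pictures are saved under pics/ and viewed, at most 10 in all, crops included, and the job is handed in when it is done.

Besides the shell and the picture viewer there is one more tool, called as a command line: name --argument value ..., lists and objects as JSON in quotes. jog_arm: Moves the arm, as the interface text tells. Its arguments: {"type":"object","properties":{"increments":{"type":"array"}},"required":["increments"]}

```bash
mkdir -p pics; ls
cat > h.py <<'E'
import numpy as np, cv2
from scipy.spatial.transform import Rotation as R
from workcell import get_obs, get_image, job, models
def world(im, u, v, d=None):
    d = im["depth"][v, u] if d is None else d
    p = np.stack([(u-im["cx"])/im["fx"]*d, -(v-im["cy"])/im["fy"]*d, -d, np.ones_like(d)],-1)
    return (p@im["cam_to_world"].T)[...,:3]
def region_pts(im, reg):
    v,u=np.nonzero(reg&(im["depth"]>0)); return world(im,u,v), u, v
E
python3 - <<'E'
from h import *
o=get_obs(); print({k:np.round(v,3) for k,v in o.items()})
for c in ("scene","top"):
    im=get_image(c); cv2.imwrite(f"pics/{c}0.png",im["pixels"])
    np.savez(f"{c}0.npz",**{k:v for k,v in im.items()})
    print(c,im["fx"],im["fy"],im["cx"],im["cy"],np.round(im["cam_to_world"],3).tolist(), [k for k in im])
    for t in ("mount","mount_grip","clip","clip_grip","clip_foot","bed","tray","jacket","brush"):
        try:
            for r in models.look_for(t,c)[:4]: print(c,t,np.round(r["centre"]),round(r["p"],2))
        except Exception as e: print(t,e)
E
```

```text
pics
{'t': np.float64(0.0), 'qpos': array([ 1.286,  0.424,  1.631, -0.   ,  1.089, -0.019]), 'qvel': array([ 0.   , -0.   ,  0.001,  0.   ,  0.   , -0.   ]), 'joint_torque': array([ 1.0000e-03, -5.4463e+01, -2.7366e+01,  6.4000e-02,  2.3000e-02,
       -0.0000e+00]), 'ee_pos': array([164.002, 602.526, 221.898]), 'orientation': array([-4.160e-01, -3.114e+00,  2.000e-03]), 'ft_force': array([ 0.96 ,  0.174, -0.138]), 'moment': array([ 0.012,  0.027, -0.005]), 'grasp_force': np.float64(0.0), 'width': np.float64(87.596)}
scene 519.6478005178504 519.6478005178504 318.12856602610015 193.12812185875046 [[-0.6, -0.568, 0.563, 1308.415], [0.8, -0.412, 0.436, 604.931], [-0.016, 0.712, 0.702, 1035.268], [0.0, 0.0, 0.0, 1.0]] ['pixels', 'depth', 'fx', 'fy', 'cx', 'cy', 'cam_to_world']
scene mount [297. 271.   7.] 0.82
scene mount [533. 186.  11.] 0.64
scene mount [372.  17.   9.] 0.59
scene mount [616. 438.  13.] 0.44
scene mount_grip [527. 186.   6.] 0.73
scene mount_grip [373.  21.   8.] 0.73
scene mount_grip [294. 269.   4.] 0.62
scene clip [ 551. -197.   87.] 0.56
scene clip_grip [ 551. -200
[... 273 characters left out ...]
16.5411075139756 197.8291440661468 [[-0.021, 0.989, -0.146, 352.541], [-1.0, -0.022, -0.005, -27.363], [-0.008, 0.146, 0.989, 1316.02], [0.0, 0.0, 0.0, 1.0]] ['pixels', 'depth', 'fx', 'fy', 'cx', 'cy', 'cam_to_world']
top mount [525. 183.   7.] 0.74
top mount [360.  18.  11.] 0.74
top mount [290. 261.   5.] 0.58
top mount_grip [291. 261.   6.] 0.89
top mount_grip [519. 178.  11.] 0.67
top mount_grip [356.  20.   5.] 0.59
top clip_grip [ 556. -201.   89.] 0.86
top clip_foot [ 559. -205.   88.] 0.56
top bed [ 509. -178.   54.] 0.7
top tray [773. -16.   5.] 0.74
top jacket [ 542. -452.   76.] 0.66
top brush [602. 427.  17.] 0.77
top brush [771. -13.   4.] 0.62
top brush [ 558. -201.   84.] 0.32
```

View pics/scene0.png

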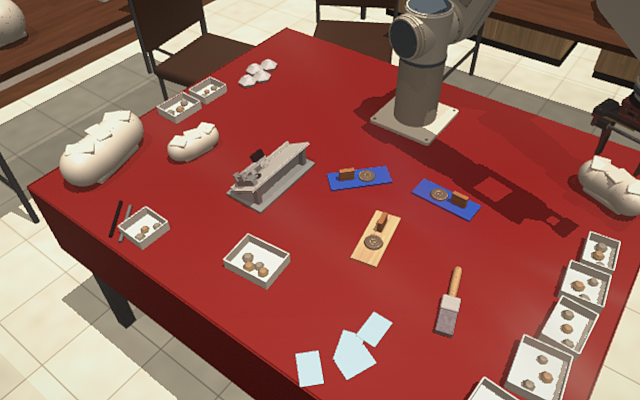

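View pics/top0.png

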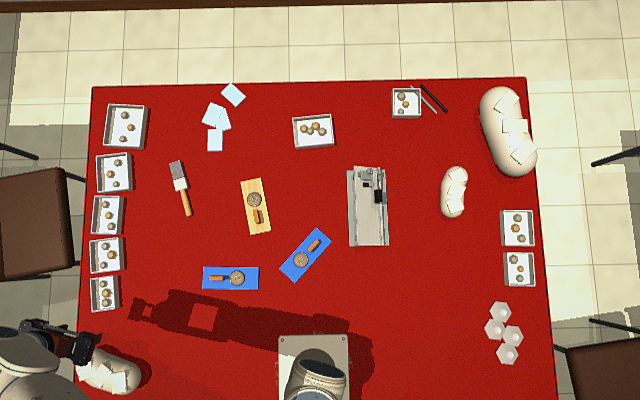

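The plywood mount is at scene (376,238) and top (255,205). Its look-alikes are the blue plates at top (230,278) and (305,255), so I choose the plywood one. The stand is at top (368,205), with its end stop at the far end. Next I'll measure both, with one crop to check.

Run:
```python
from h import *
ims={c:dict(np.load(f"{c}0.npz")) for c in("top","scene")}
a=ims["top"]["pixels"][150:260,225:410]; b=ims["scene"]["pixels"][120:280,210:410]
a=cv2.resize(a,None,fx=4,fy=4,interpolation=2)[:,:800]; b=cv2.resize(b,None,fx=3,fy=3)
cv2.imwrite("pics/crop.png",cv2.resize(b,(600,480))); 
cv2.imwrite("pics/crop2.png",a)
for c,im in ims.items():
    v,u=np.mgrid[0:400,0:640]; P=world(im,u,v); ok=im["depth"]>0
    # mount
    px=im["pixels"].astype(int)
    m=ok&(abs(P[...,0]-530)<130)&(abs(P[...,1]-185)<90)&(P[...,2]>-5)&(P[...,1]>90)
    wood=m&(px[...,1]>100)
    pts=P[wood]; print(c,"wood",wood.sum(),pts.mean(0).round(1),"z med",np.median(pts[:,2]).round(1))
    r=cv2.minAreaRect(pts[:,:2].astype(np.float32)); print("rect",r, cv2.boxPoints(r).round(0).tolist())
    hi=m&(P[...,2]>25); print("block",hi.sum(),P[hi].mean(0).round(1), P[hi].min(0).round(), P[hi].max(0).round())
    t=ok&(abs(P[...,0]-530)<100)&(abs(P[...,1]-100)<20)&(px[...,1]<60); 
    t=ok&(px[...,2]>120)&(px[...,1]<40)&(abs(P[...,0]-530)<150)&(abs(P[...,1]-50)<60); print("table z",np.median(P[t][:,2]).round(1))
    # bed
    s=ok&(abs(P[...,0]-530)<180)&(abs(P[...,1]+180)<100)&(P[...,2]>15)
    B=P[s]; print("stand",s.sum(),B.min(0).round(),B.max(0).round())
    best=None; rng=np.random.default_rng(0)
    for _ in range(1500):
        q=B[rng.choice(len(B),3,False)]; n=np.cross(q[1]-q[0],q[2]-q[0]); l=np.linalg.norm(n)
        if l<50: continue
        n/=l; n*=np.sign(n[2])
        if abs(n[2]-.866)>.06: continue
        inl=abs((B-q[0])@n)<2.5
        if best is None or inl.sum()>best.sum(): best=inl
    Q=B[best]; cc=Q.mean(0); n=np.linalg.svd(Q-cc)[2][2]; n*=np.sign(n[2]); print("plane",best.sum(),cc.round(1),n.round(3),"rect",cv2.minAreaRect(Q[:,:2].astype(np.float32)))
    x=np.array([1,0,-n[0]/n[2]]);
    print(np.round(cv2.boxPoints(cv2.minAreaRect(Q[:,:2].astype(np.float32)))))
    bl=s&(px.max(-1)<60)&(P[...,2]>60); print("black",bl.sum(),P[bl].mean(0).round(1),P[bl].min(0).round(),P[bl].max(0).round())
```

```text
top wood 1106 [523.  181.7  10.1] z med 8.3
rect ((524.1466674804688, 182.79930114746094), (181.96730041503906, 71.62191772460938), 11.008368492126465) [[428.0, 201.0], [442.0, 130.0], [620.0, 165.0], [607.0, 235.0]]
block 73 [487.3 173.5  41.9] [466. 164.  26.] [510. 183.  51.]
table z -0.5
stand 2149 [ 388. -246.   15.] [ 638. -124.  114.]
plane 1110 [ 491.2 -175.    60.3] [ 0.003 -0.502  0.865] rect ((513.3599243164062, -192.64352416992188), (249.221435546875, 106.6118392944336), 0.10070180147886276)
[[ 389. -140.]
 [ 389. -246.]
 [ 638. -246.]
 [ 638. -139.]]
black 115 [ 542.7 -201.9   96.3] [ 516. -219.   61.] [ 590. -168.  114.]
scene wood 1360 [529.5 185.9   8.4] z med 6.8
rect ((518.78515625, 181.3352508544922), (189.83660888671875, 74.78413391113281), 11.101275444030762) [[418.0, 200.0], [433.0, 126.0], [619.0, 163.0], [605.0, 236.0]]
block 106 [490.  179.6  38.4] [462. 167.  25.] [511. 188.  46.]
table z 0.0
stand 1857 [ 385. -229.   15.] [ 637. -134.  109.]
plane 813 [ 505.9 -173.3   58.6] [ 0.005 -0.492  0.871] rect ((510.63604736328125, -178.04795837402344), (251.40187072753906, 85.93228149414062), 0.5404217839241028)
[[ 385. -136.]
 [ 385. -222.]
 [ 637. -220.]
 [ 636. -134.]]
black 100 [ 540.1 -202.2   98.5] [ 517. -216.   71.] [ 580. -164.  109.]
```

View pics/crop.png

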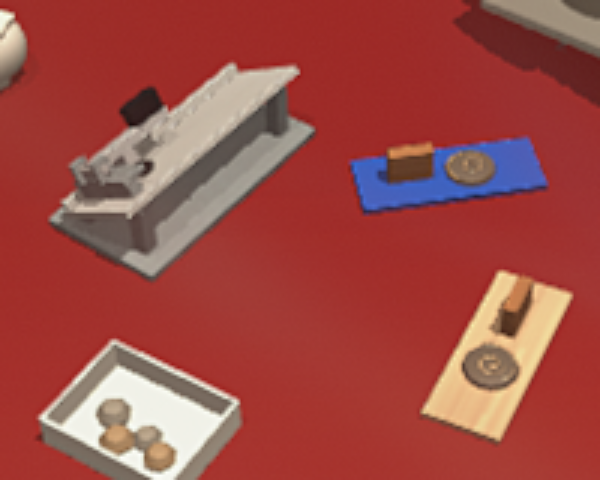

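View pics/crop2.png

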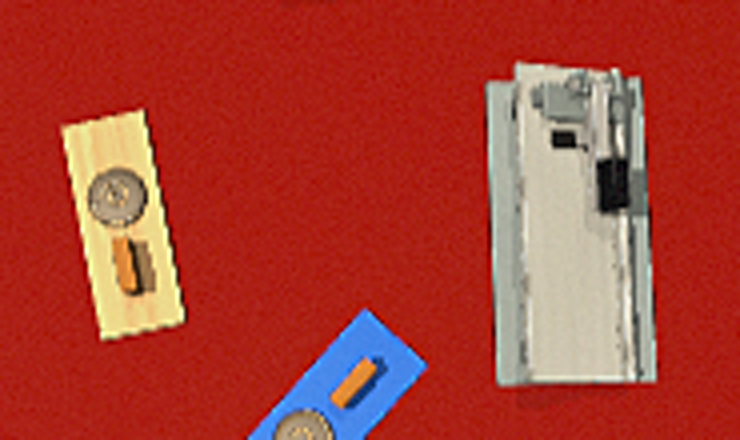

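The crop confirms it: the plywood plate has a brown grip block nearer the robot and its ammonite end pointing to +x. The stand's end stop and clip are at the far end, and the bed origin is about (512, -182, 55) with yaw near 0. I'm moving towards the clip.

jog_arm --increments '[0,0,0,-36,-45,1,100,0,0,0,-36,-45,1,100,0,0,0,-36,-45,1,100,0,0,0,-36,-45,1,100,0,0,0,-36,-45,1,100,0,0,0,-36,-45,1,100,0,0,0,-36,-45,1,100,0,0,0,-36,-45,1,100,0,0,0,-36,-45,1,100,0,0,0,-36,-45,1,100,0,0,0,-36,-45,1,100,0,0,0,-36,-45,1,100]'

```text
t: 2.5
ee_pos: [439.9, -33.5, 211.0]
orientation: [0.417, 3.113, 0.0]
ft_force: [0.9, 0.7, 0.5]
width: 87.7
grasp_force: 0.0
```

jog_arm --increments '[0,0,0,-36,-45,1,100,0,0,0,-36,-45,1,100,0,0,0,-36,-45,1,100,0,0,0,-36,-45,1,100,0,0,10.3,0,0,0,100,0,0,10.3,0,0,0,100,0,0,10.3,0,0,0,100,0,0,10.3,0,0,0,100,0,0,10.3,0,0,0,100,0,0,10.3,0,0,0,100,0,0,10.3,0,0,0,100,0,0,10.3,0,0,0,100]'

```text
t: 4.0
ee_pos: [530.8, -243.0, 206.7]
orientation: [2.37, 2.062, 0.0]
ft_force: [-0.1, -0.4, -0.5]
width: 87.8
grasp_force: 0.0
```

jog_arm --increments '[0,0,10.3,0,0,0,100,0,0,10.3,0,0,0,100,0,0,10.3,0,0,0,100,0,0,10.3,0,0,0,100,0,0,10.3,0,0,0,100,0,0,10.3,0,0,0,100,0,0,10.3,0,0,0,100,0,0,10.3,0,0,0,100,10,0,0,0,0,0,100,10,0,0,0,0,0,100,10,0,0,0,0,0,100,0,0,0,0,0,0,100]'

```text
t: 5.5
ee_pos: [530.2, -244.9, 204.9]
orientation: [-2.617, 0.006, 0.001]
ft_force: [0.1, 0.2, -0.6]
width: 87.9
grasp_force: 0.0
```

```bash
cat >> h.py <<'E'
RB=R.from_rotvec([np.pi/6,0,0]).as_matrix()
O=np.array([512,-182,55.])
def tool():
    o=get_obs(); T=np.eye(4); T[:3,:3]=R.from_rotvec(o["orientation"]).as_matrix(); T[:3,3]=o["ee_pos"]; return T,o
def wrist(name=None):
    T,o=tool(); im=get_image("wrist"); im["cam_to_world"]=T@im["tool_from_camera"]
    if name: cv2.imwrite(f"pics/{name}.png",im["pixels"])
    return im,T,o
def tobed(P): return (P-O)@RB
def delta(target,Rt):
    T,o=tool(); print("shift now-tool",(T[:3,:3].T@(np.array(target)-T[:3,3])).round(1),"turn deg",np.degrees(R.from_matrix(T[:3,:3].T@Rt).as_rotvec()).round(1),"q",o["qpos"].round(2))
E
python3 - <<'E'
from h import *
im,T,o=wrist("w1")
v,u=np.mgrid[0:400,0:640]; ok=im["depth"]>0; P=world(im,u,v); B=tobed(P)
bb=ok&(abs(B[...,0])<130)&(abs(B[...,1])<30)&(abs(B[...,2])<6)
A=np.c_[B[bb][:,:2],np.ones(bb.sum())]; s=np.linalg.lstsq(A,B[bb][:,2],rcond=None)[0]; print("plane z=ax+by+c",bb.sum(),s.round(4))
px=im["pixels"].astype(int)
fin=ok&(px.max(-1)<60)&(B[...,2]>44)&(B[...,2]<64)&(abs(B[...,0]-24)<40)
F=B[fin]; print("fin",fin.sum(),np.percentile(F,[3,50,97],axis=0).round(1))
# ledge inner edge & high edge lines
for x0 in range(-120,110,20):
    m=ok&(abs(B[...,0]-x0)<4); q=B[m]; l=q[(q[:,2]>7)&(q[:,2]<14)&(q[:,1]<-25)]; h=q[(abs(q[:,2])<4)]
    print(x0, "ledge y",np.percentile(l[:,1],[5,95]).round(1) if len(l)>5 else None,"plate y",np.percentile(h[:,1],[1,99]).round(1) if len(h)>5 else None)
m=bb; print("plate x",np.percentile(B[bb][:,0],[.2,99.8]))
delta(O+RB@[24,0,30],R.from_rotvec([-np.pi*5/6,0,0]).as_matrix())
E
```

```text
plane z=ax+by+c 7094 [-4.1000e-03 -1.3000e-03  1.9934e+00]
fin 549 [[ 3.5 -9.7 55.8]
 [23.2 -3.9 60.8]
 [40.1  1.9 62. ]]
-120 ledge y None plate y [-61.9  43.2]
-100 ledge y [-47.5 -40.7] plate y [-56.1  43.5]
-80 ledge y [-134.9  -40.6] plate y [-49.   44.4]
-60 ledge y [-134.7  -40.8] plate y [-117.1   43.9]
-40 ledge y [-134.7  -40.6] plate y [-117.6   44. ]
-20 ledge y [-135.5  -40.3] plate y [-117.6   43.7]
0 ledge y [-134.4  -40.5] plate y [-117.1   44.8]
20 ledge y [-134.8  -40.6] plate y [-118.1   44.4]
40 ledge y [-134.8  -40.2] plate y [-117.4   45. ]
60 ledge y [-134.4  -27. ] plate y [-118.8   45.2]
80 ledge y [-134.4  -42.6] plate y [-118.3   45.2]
100 ledge y [-134.2  -42.2] plate y [-118.3   45.7]
plate x [-116.80213892  120.7293849 ]
shift now-tool [  5.8  21.3 131.4] turn deg [ 0.1  0.  -0.2] q [-0.66  0.54  1.58  0.41  1.38  0.76]
```

View pics/w1.png

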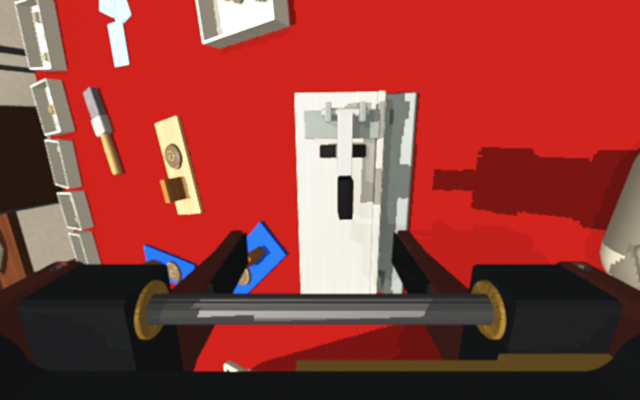

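The wrist view shows the clip fin at (345,195), the bar and the foot at (342,150). The stand is about 4.5 mm further downhill than I estimated, and its fit to the known z of 55 is consistent. I'll straddle the fin and grip.

jog_arm --increments '[0,0,0,5,26,0,100,0,0,0,0,0,40,100,0,0,0,0,0,40,100,0,0,0,0,0,30,100,0,0,0,0,0,19,100,0,0,0,0,0,0,100,0,0,0,0,0,0,0,0,0,0,0,0,0,0,0,0,0,0,0,0,0,0,0,0,0,0,0,0,0,0,0,0,0,0,0,0,0,0,0,0,0,0]'

```text
t: 7.05
ee_pos: [535.8, -201.0, 81.9]
orientation: [-2.618, 0.001, -0.0]
ft_force: [-0.9, -0.0, 0.6]
width: 30.9
grasp_force: 0.0
```

jog_arm --increments '[0,0,0,0,0,0,0,0,0,0,0,0,0,0,0,0,0,0,0,0,0,0,0,0,0,0,0,0]'

```text
t: 7.55
ee_pos: [535.8, -201.8, 81.5]
orientation: [-2.62, 0.0, -0.001]
ft_force: [-0.5, -5.4, -5.4]
width: 14.1
grasp_force: 30.0
```

jog_arm --increments '[0,0,0,3,0,-10.3,0,0,0,0,4.3,0,-9.8,0,0,0,0,5.5,0,-9.1,0,0,0,0,6.6,0,-8.3,0,0,0,0,7.7,0,-7.4,0,0,0,0,8.6,0,-6.3,0]'

```text
t: 8.3
ee_pos: [570.8, -227.0, 125.8]
orientation: [-2.618, 0.0, 0.003]
ft_force: [-0.8, -4.7, -16.7]
width: 14.0
grasp_force: 30.0
```

jog_arm --increments '[0,0,0,9.4,0,-5.2,0,0,0,0,9.9,0,-3.9,0,0,0,0,10.4,0,-2.5,0,0,0,0,10.6,0,-1.2,0,0,0,0,0,0,0,0,0,0,0,0,0,0,0,0,0,0,0,0,0,0]'

```text
t: 9.18
ee_pos: [610.8, -233.3, 137.1]
orientation: [-2.618, 0.001, 0.003]
ft_force: [-1.9, -5.5, -10.6]
width: 13.5
grasp_force: 30.0
```

jog_arm --increments '[0,0,0,0,0,0,100,0,0,0,0,0,0,100,0,0,0,0,0,0,100,0,0,0,0,0,0,100,0,0,0,0,0,0,100,0,0,0,0,0,-30,100,0,0,0,0,0,-50,100,0,0,0,0,0,-50,100,0,0,0,0,0,0,100]'

```text
t: 10.3
ee_pos: [613.3, -300.8, 254.0]
orientation: [-2.622, 0.001, -0.009]
ft_force: [-0.2, -0.4, -0.4]
width: 87.4
grasp_force: 0.0
```

```bash
sed -i 's/^O=.*/O=np.array([511.5,-186.5,55.])/' h.py
python3 - <<'E'
from h import *
im,T,o=wrist("w2")
P=world(im,*np.meshgrid(np.arange(640),np.arange(400))); B=tobed(P); ok=im["depth"]>0
fin=ok&(im["pixels"].max(-1)<60)&(B[...,2]>40)&(abs(B[...,0]-100)<60)&(abs(B[...,1])<25)
print(fin.sum(),np.percentile(B[fin],[3,50,97],axis=0).round(1) if fin.sum() else "")
# target above mount: yaw 11, tool y=-mount y
yaw=np.radians(11); Rt=R.from_euler("z",yaw).as_matrix()@np.diag([1,-1,-1.])
delta([486,175,120],Rt)
E
```

```text
8573 [[ 74.7 -23.4 106. ]
 [123.5  -0.5 345.2]
 [129.1  23.3 348.8]]
shift now-tool [-127.4 -345.6  349.9] turn deg [-29.8  -3.  -10.8] q [-0.65  0.64  1.3   0.41  1.54  0.84]
```

View pics/w2.png

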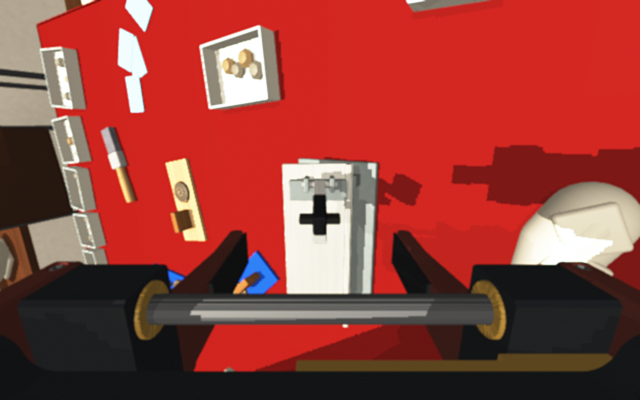

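The fin and foot show as a black cross near (320,215), pointing at the camera, so the clip stays up. I'm moving over the mount.

jog_arm --increments '[-10,0,0,0,0,0,100,-10,0,0,0,0,0,100,-9.8,0,0,0,0,0,100,0,0,0,-16,-59,0,100,0,0,0,-16,-59,0,100,0,0,0,-16,-59,0,100,0,0,0,-16,-59,0,100,0,0,0,-16,-59,0,100,0,0,0,-16,-59,0,100,0,0,0,-16,-59,0,100,0,0,0,-16,-59,0,100,0,0,-10.6,0,0,0,100]'

```text
t: 11.85
ee_pos: [481.2, 177.7, 250.2]
orientation: [-3.123, -0.303, 0.004]
ft_force: [0.1, -0.5, 0.1]
width: 88.2
grasp_force: 0.0
```

jog_arm --increments '[0,0,0,0,0,50,100,0,0,0,0,0,40,100,0,0,0,0,0,0,100]'

```text
t: 12.22
ee_pos: [480.3, 173.7, 158.1]
orientation: [-3.126, -0.291, 0.013]
ft_force: [-0.2, 0.4, 0.2]
width: 87.8
grasp_force: 0.0
```

Run:
```python
from h import *
im,T,o=wrist("w3"); print(T[:3,3].round(1),o["orientation"].round(3))
v,u=np.mgrid[0:400,0:640]; ok=im["depth"]>0; P=world(im,u,v); px=im["pixels"].astype(int)
m=ok&(abs(P[...,0]-523)<130)&(abs(P[...,1]-182)<70)&(px[...,1]>90)&(P[...,2]>2)&(P[...,2]<16)
print(m.sum(),"z",np.median(P[m][:,2]),cv2.minAreaRect(P[m][:,:2].astype(np.float32)),cv2.boxPoints(cv2.minAreaRect(P[m][:,:2].astype(np.float32))).round(0).tolist())
hi=ok&(abs(P[...,0]-486)<45)&(abs(P[...,1]-175)<30)&(P[...,2]>38)&(P[...,2]<52); q=P[hi]
print(hi.sum(),np.percentile(q,[2,50,98],axis=0).round(1),cv2.minAreaRect(q[:,:2].astype(np.float32)))
```

```text
[480.3 173.7 158.1] [-3.126 -0.291  0.013]
10572 z 7.766819959596461 ((521.3203125, 181.02593994140625), (181.52027893066406, 70.09602355957031), 11.062015533447266) [[426.0, 198.0], [439.0, 129.0], [617.0, 164.0], [604.0, 233.0]]
617 [[463.1 164.8  41.5]
 [484.8 173.7  43.3]
 [504.7 182.7  45. ]] ((483.4892578125, 173.8015594482422), (43.98371124267578, 13.705512046813965), 10.92602252960205)
```

View pics/w3.png

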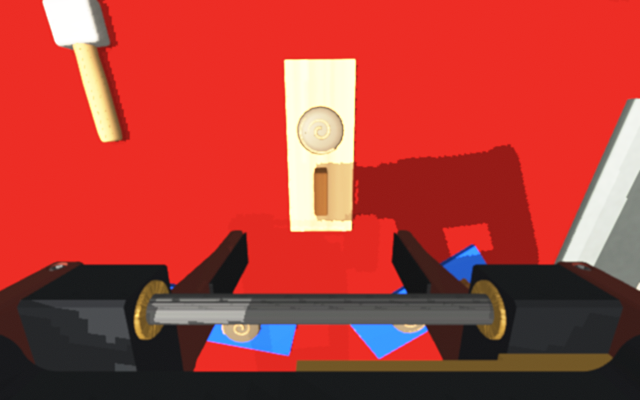

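The wrist view is centred on the plywood mount, with its block at (321,192). It measures 181x70 and the block 44x13.7, which match. I'll descend and grip.

jog_arm --increments '[0,0,-0.4,3.5,0.5,0,100,0,0,0,0,0,50,100,0,0,0,0,0,50,100,0,0,0,0,0,30,100,0,0,0,0,0,16,100,0,0,0,0,0,0,0,0,0,0,0,0,0,0,0,0,0,0,0,0,0,0,0,0,0,0,0,0,0,0,0,0,0,0,0,0,0,0,0,0,0,0,0,0,0,0,0,0,0]'

```text
t: 13.78
ee_pos: [487.5, 175.0, 15.6]
orientation: [-3.124, -0.3, -0.0]
ft_force: [-1.0, -0.0, 0.4]
width: 21.4
grasp_force: 0.0
```

jog_arm --increments '[0,0,0,0,0,0,0,0,0,0,0,0,0,0,0,0,0,0,0,0,0,0,0,0,0,0,0,0]'

```text
t: 14.28
ee_pos: [487.5, 174.9, 15.6]
orientation: [-3.124, -0.3, -0.0]
ft_force: [-0.1, -0.6, 1.7]
width: 13.9
grasp_force: 30.0
```

jog_arm --increments '[0,0,0,0,0,-20,0,0,0,0,0,0,-50,0,0,0,0,0,0,-50,0,0,0,5.4,0,0,-30,0,0,0,5.4,0,0,0,0,0,0,0,-7,51,0,0,0,0,0,-7,51,0,0,0,0,0,-7,51,0,0,0,0,0,-7,51,0,0,0,0,0,-7,51,0,0,0,0,0,-7,51,0,0,0,0,0,-7,51,0,0]'

```text
t: 15.78
ee_pos: [438.8, -184.0, 164.1]
orientation: [-3.138, -0.005, 0.001]
ft_force: [1.0, 0.3, -1.6]
width: 13.8
grasp_force: 30.0
```

jog_arm --increments '[0,0,0,-7,51,0,0,10,0,0,0,0,0,0,10,0,0,0,0,0,0,10,0,0,0,0,0,0,0,0,0,0,0,0,0,0,0,0,0,0,0,0,0,0,0,0,0,0,0]'

```text
t: 16.65
ee_pos: [432.8, -232.7, 164.6]
orientation: [-2.616, -0.006, 0.001]
ft_force: [0.2, -0.4, -3.0]
width: 14.0
grasp_force: 30.0
```

Run:
```python
from h import *
im,T,o=wrist("w4"); print(T[:3,3].round(1),o["orientation"].round(3),o["width"],o["ft_force"].round(1),"bed TCP",tobed(T[:3,3]).round(1))
v,u=np.mgrid[0:400,0:640]; ok=im["depth"]>0; P=world(im,u,v); B=tobed(P); px=im["pixels"].astype(int)
# mount in tool frame
Pt=(P-T[:3,3])@T[:3,:3]
m=ok&(abs(Pt[...,2]-7.6)<4)&(abs(Pt[...,1])<50)&(px[...,1]>90)&(Pt[...,0]<160)
q=Pt[m]; print("mount tool",m.sum(),cv2.minAreaRect(q[:,:2].astype(np.float32)),np.percentile(q,[1,99],axis=0).round(1)); s=np.linalg.lstsq(np.c_[q[:,:2],np.ones(len(q))],q[:,2],rcond=None)[0]; print("tilt",s.round(4))
f=ok&(px.max(-1)<60)&(B[...,0]>50)&(B[...,0]<130)&(abs(B[...,1])<30)&(B[...,2]<150)&(B[...,2]>20); print("clip black",f.sum(),np.percentile(B[f],[2,50,98],axis=0).round(1) if f.sum() else 0)
for lo,hi in((9,13),):
  for x0 in range(-20,90,20):
    k=ok&(abs(B[...,0]-x0)<5)&(B[...,2]>6)&(B[...,2]<15)&(B[...,1]<-25)&(B[...,1]>-50); 
    if k.sum()>5: print(x0,"ledge",np.percentile(B[k],[5,95],axis=0)[:,1:].round(1).tolist())
k=ok&(abs(B[...,0]-65)<10)&(abs(B[...,1]-30)<15)&(abs(B[...,2])<8); print("bed z",k.sum(),np.median(B[k][:,2]))
k=ok&(abs(B[...,2]-20)<5)&(abs(B[...,1])<45)&(B[...,0]>65); print("lip",k.sum(),np.percentile(B[k],[2,98],axis=0).round(1))
```

```text
[ 432.8 -232.7  164.6] [-2.616e+00 -6.000e-03  1.000e-03] 14.010043463922909 [ 0.2 -0.4 -3. ] bed TCP [-78.7  14.8 118. ]
mount tool 21483 ((53.924781799316406, 0.3903961181640625), (70.42631530761719, 139.06259155273438), 89.96570587158203) [[-10.7 -33.9   5.8]
 [122.5  34.7   9.6]]
tilt [ 1.8000e-03 -1.7000e-03  7.8817e+00]
clip black 859 [[ 59.2 -23.5  63.5]
 [ 62.   -0.3  65.4]
 [ 65.4  22.5  67.1]]
-20 ledge [[-43.2, 9.5], [-40.8, 11.5]]
0 ledge [[-42.9, 9.5], [-40.7, 11.9]]
20 ledge [[-43.1, 9.0], [-40.7, 11.3]]
40 ledge [[-42.8, 9.1], [-40.6, 11.7]]
60 ledge [[-42.5, 9.5], [-40.4, 11.7]]
80 ledge [[-42.3, 8.9], [-36.2, 11.6]]
bed z 0 nan
lip 663 [[ 74.9 -35.2  16.6]
 [ 85.6  39.1  20.9]]
  return _methods._mean(a, axis=axis, dtype=dtype,
  ret = ret.dtype.type(ret / rcount)
```

View pics/w4.png

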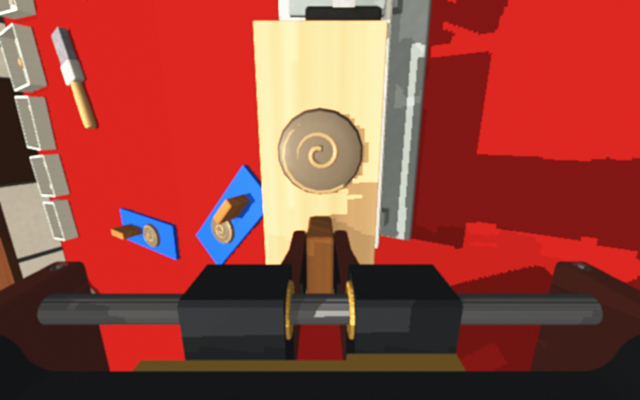

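Wrist view w4: the mount is held flat with its front edge at row 20, the raised clip foot shows at (343,13), and the ledge is on the right. In hand it's aligned to within 0.2°. I'll lower it now.

jog_arm --increments '[0,0,0,0,12,20,0,0,0,0,0,0,30,0,0,0,0,0,0,25,0,0,0,0,0,0,15,0,0,0,0,0,0,6,0,0,0,0,0,0,0,0,0,0,0,0,0,0,0]'

```text
t: 17.58
ee_pos: [433.2, -196.4, 75.8]
orientation: [-2.616, -0.004, -0.001]
ft_force: [-0.1, -0.4, -2.1]
width: 14.0
grasp_force: 30.0
```

jog_arm --increments '[0,0,0,0,0,2,0,0,0,0,0,0,0,0]'

```text
t: 17.82
ee_pos: [432.6, -194.9, 73.6]
orientation: [-2.615, -0.004, 0.001]
ft_force: [-0.5, 0.1, -1.7]
width: 13.6
grasp_force: 30.0
```

jog_arm --increments '[0,0,0,0,0,2,0,0,0,0,0,0,0,0]'

```text
t: 18.08
ee_pos: [432.5, -193.7, 71.6]
orientation: [-2.614, -0.004, 0.001]
ft_force: [-0.6, -0.3, -2.0]
width: 14.1
grasp_force: 30.0
```

jog_arm --increments '[0,0,0,0,0,1.5,0,0,0,0,0,0,0,0]'

```text
t: 18.32
ee_pos: [432.5, -192.9, 70.3]
orientation: [-2.614, -0.004, 0.001]
ft_force: [-0.4, -0.1, -2.7]
width: 13.8
grasp_force: 30.0
```

jog_arm --increments '[0,0,0,0,0,1.5,0,0,0,0,0,0,0,0]'

```text
t: 18.58
ee_pos: [432.8, -192.7, 69.9]
orientation: [-2.615, -0.005, 0.001]
ft_force: [-2.3, -2.5, 6.1]
width: 13.7
grasp_force: 30.0
```

jog_arm --increments '[0,0,0,0,1.5,-0.7,0,0,0,0,0,0,0,0]'

```text
t: 18.82
ee_pos: [432.8, -194.2, 69.0]
orientation: [-2.615, -0.004, 0.001]
ft_force: [0.7, -0.7, 1.1]
width: 13.8
grasp_force: 30.0
```

jog_arm --increments '[0,0,0,0,1,0,0,0,0,0,0,0,0,0]'

```text
t: 19.08
ee_pos: [432.9, -194.7, 68.7]
orientation: [-2.614, -0.004, 0.001]
ft_force: [0.1, -0.3, 4.2]
width: 13.7
grasp_force: 30.0
```

jog_arm --increments '[0,0,0,6,-0.3,-0.3,0,0,0,0,6,0,0,0,0,0,0,6,0,0,0,0,0,0,6,0,0,0,0,0,0,6,0,0,0,0,0,0,4,0,0,0,0,0,0,0,0,0,0]'

```text
t: 19.95
ee_pos: [467.3, -194.5, 68.9]
orientation: [-2.615, -0.004, -0.0]
ft_force: [0.4, -1.4, -1.9]
width: 13.9
grasp_force: 30.0
```

jog_arm --increments '[0,0,0,3,0,0,0,0,0,0,2,0,0,0,0,0,0,0,0,0,0]'

```text
t: 20.32
ee_pos: [471.8, -194.5, 68.8]
orientation: [-2.615, -0.004, 0.001]
ft_force: [0.7, -0.4, -1.8]
width: 14.0
grasp_force: 30.0
```

jog_arm --increments '[0,0,0,2,0,0,0,0,0,0,0,0,0,0]'

```text
t: 20.58
ee_pos: [473.8, -194.5, 68.9]
orientation: [-2.615, -0.004, 0.001]
ft_force: [-0.2, 0.1, -1.7]
width: 13.9
grasp_force: 30.0
```

jog_arm --increments '[0,0,0,1.5,0,0,0,0,0,0,0,0,0,0]'

```text
t: 20.82
ee_pos: [474.8, -194.4, 68.8]
orientation: [-2.614, -0.004, 0.002]
ft_force: [-1.8, -0.8, -1.9]
width: 14.1
grasp_force: 30.0
```

jog_arm --increments '[0,0,0,1.5,0,0,0,0,0,0,0,0,0,0]'

```text
t: 21.08
ee_pos: [474.8, -194.5, 68.8]
orientation: [-2.614, -0.005, 0.005]
ft_force: [-9.6, -3.4, 0.3]
width: 14.2
grasp_force: 30.0
```

jog_arm --increments '[0,0,0,1.5,0,0,0,0,0,0,0,0,0,0]'

```text
t: 21.32
ee_pos: [474.9, -194.4, 68.7]
orientation: [-2.613, -0.006, 0.008]
ft_force: [-16.2, -6.0, 4.4]
width: 13.6
grasp_force: 30.0
```

The mount hits the end stop at TCP x = 474.8, which fits the lip and fin evidence that the bed x is about 3 mm less than my estimate. I'll relieve the force, seat it, release and check.

jog_arm --increments '[0,0,0,-2.5,0,0.6,0,0,0,0,0,0,0,0]'

```text
t: 21.58
ee_pos: [474.9, -194.5, 68.7]
orientation: [-2.615, -0.005, 0.002]
ft_force: [-6.3, -3.7, 3.7]
width: 13.5
grasp_force: 30.0
```

jog_arm --increments '[0,0,0,0,0,0,40,0,0,0,0,0,0,40,0,0,0,0,0,0,40,0,0,0,0,0,0,40,0,0,0,0,0,-20,40,0,0,0,0,0,-40,40,0,0,0,0,0,-40,40,0,0,0,-30,0,-20,40,0,0,0,0,0,0,40,0,0,0,0,0,0,40]'

```text
t: 22.82
ee_pos: [446.0, -254.4, 171.8]
orientation: [-2.614, -0.003, 0.001]
ft_force: [0.0, -0.2, 0.5]
width: 35.0
grasp_force: 0.0
```

```bash
sed -i 's/^O=.*/O=np.array([508.5,-186.5,55.])/' h.py
python3 - <<'E'
from h import *
im,T,o=wrist("w5"); print(T[:3,3].round(1),o["orientation"].round(3),"bed TCP",tobed(T[:3,3]).round(1))
v,u=np.mgrid[0:400,0:640]; ok=im["depth"]>0; P=world(im,u,v); B=tobed(P); px=im["pixels"].astype(int)
wood=(px[...,2]>px[...,0]+25)&(px[...,1]>110)
m=ok&wood&(abs(B[...,2]-8)<5)&(abs(B[...,1])<45)&(abs(B[...,0])<110)
q=B[m]; r=cv2.minAreaRect(q[:,:2].astype(np.float32)); print("mount bed",m.sum(),r,np.percentile(q,[1,50,99],axis=0).round(1)); s=np.linalg.lstsq(np.c_[q[:,:2],np.ones(len(q))],q[:,2],rcond=None)[0]; print("tilt",s.round(4))
f=ok&(px.max(-1)<60)&(B[...,0]>40)&(B[...,0]<130)&(abs(B[...,1])<40)&(B[...,2]<150)&(B[...,2]>20); print("clip black",f.sum(),np.percentile(B[f],[2,50,98],axis=0).round(1) if f.sum() else 0)
for c in("top","scene"):
    get_image(c)
    for t in("tray","jacket","brush"): print(c,t,[(np.round(r["centre"]),round(r["p"],2)) for r in models.look_for(t,c)[:1]])
E
```

```text
[ 446.  -254.4  171.8] [-2.614e+00 -3.000e-03  1.000e-03] bed TCP [-62.5  -0.4 135.1]
mount bed 9691 ((-9.444107055664062, -4.562206268310547), (178.43699645996094, 77.77196502685547), 0.3865745961666107) [[-88.3 -35.9   5.8]
 [ -5.9  -1.    7.8]
 [ 72.1  33.6  12.8]]
tilt [-2.1000e-03  1.0000e-03  7.8947e+00]
clip black 848 [[ 61.  -23.   61.3]
 [ 64.7  -0.7  65.1]
 [ 70.2  22.3  67.1]]
top tray [(array([773., -14.,   8.]), 0.6)]
top jacket [(array([ 569., -456.,   73.]), 0.93)]
top brush [(array([605., 423.,  20.]), 0.8)]
scene tray [(array([762., -11.,  12.]), 0.74)]
scene jacket [(array([ 567., -438.,   56.]), 0.61)]
scene brush [(array([615., 434.,  13.]), 0.71)]
```

View pics/w5.png

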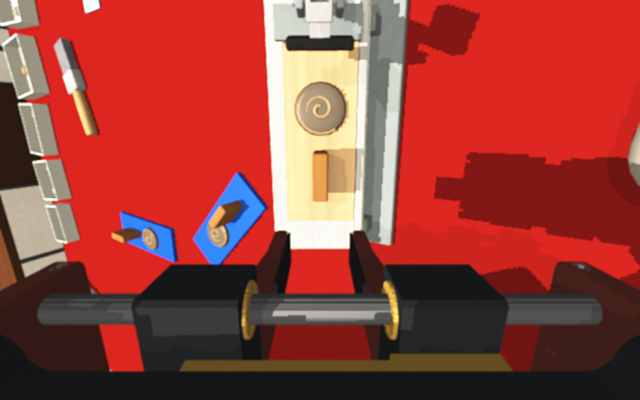

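The mount is home, flat and against the ledge, with its rear edge at bed x of about -89. The clip foot is still raised at (320,43). I'll re-grip the fin where I released it and bring it down.

jog_arm --increments '[0,0,0,0,0,-40,100,0,0,0,0,0,-35,100,0,0,0,40,0,0,100,0,0,0,45,0,0,100,0,0,0,45,0,0,100,0,0,0,35,0,0,100,0,0,0,0,0,40,100,0,0,0,0,0,40,100,0,0,0,0,0,35,100,0,0,0,0,0,0,100,0,0,0,0,0,0,100]'

```text
t: 24.65
ee_pos: [611.5, -234.9, 138.6]
orientation: [-2.615, -0.004, -0.001]
ft_force: [-0.5, -0.4, 1.0]
width: 87.7
grasp_force: 0.0
```

jog_arm --increments '[0,0,0,0,0,0,0,0,0,0,0,0,0,0,0,0,0,0,0,0,0,0,0,0,0,0,0,0,0,0,0,0,0,0,0,0,0,0,0,0,0,0,0,0,0,0,0,0,0,0,0,0,0,0,0,0,0,0,0,0,0,0,0,0,0,0,0,0,0,0]'

```text
t: 25.9
ee_pos: [610.7, -233.7, 137.6]
orientation: [-2.614, -0.004, 0.001]
ft_force: [0.4, 2.3, 1.8]
width: 14.1
grasp_force: 30.0
```

jog_arm --increments '[0,0,0,-10.6,0,1.2,0,0,0,0,-10.4,0,2.5,0,0,0,0,-9.9,0,3.9,0,0,0,0,-9.4,0,5.2,0,0,0,0,-8.6,0,6.3,0,0,0,0,-7.7,0,7.4,0,0,0,0,-6.6,0,8.3,0,0,0,0,-5.5,0,9.1,0,0,0,0,0,0,0,0,0,0,0,0,0,0,0]'

```text
t: 27.15
ee_pos: [541.6, -212.3, 99.7]
orientation: [-2.615, -0.005, 0.002]
ft_force: [-2.7, 0.4, 3.5]
width: 13.6
grasp_force: 30.0
```

jog_arm --increments '[0,0,0,0,0,0,100,0,0,0,0,0,0,100,0,0,0,0,0,0,100,0,0,0,0,0,0,100,0,0,0,0,0,0,100,0,0,0,0,0,0,100,0,0,0,0,0,-30,100,0,0,0,0,0,-50,100,0,0,0,0,0,-50,100,0,0,0,-50,0,0,100,0,0,0,0,0,0,100,0,0,0,0,0,0,100]'

```text
t: 28.65
ee_pos: [492.5, -277.8, 212.0]
orientation: [-2.615, -0.003, 0.0]
ft_force: [0.4, 0.3, 0.0]
width: 87.8
grasp_force: 0.0
```

jog_arm --increments '[0,0,0,0,0,0,100,0,0,0,0,0,0,100,0,0,0,0,0,0,100,0,0,0,0,0,0,100,0,0,0,0,0,0,100,0,0,0,0,0,0,100]'

```text
t: 29.4
ee_pos: [492.2, -277.7, 212.0]
orientation: [-2.615, -0.004, 0.001]
ft_force: [-0.4, 0.1, 0.1]
width: 87.9
grasp_force: 0.0
```

Run:
```python
from h import *
im,T,o=wrist("w6"); print(T[:3,3].round(1),o["t"],"bed TCP",tobed(T[:3,3]).round(1))
v,u=np.mgrid[0:400,0:640]; ok=im["depth"]>0; P=world(im,u,v); B=tobed(P); px=im["pixels"].astype(int)
wood=(px[...,2]>px[...,0]+25)&(px[...,1]>110)
m=ok&wood&(abs(B[...,2]-8)<5)&(abs(B[...,1])<45)&(abs(B[...,0])<110)
q=B[m]; print("mount bed",m.sum(),cv2.minAreaRect(q[:,:2].astype(np.float32)),np.percentile(q,[1,50,99],axis=0).round(1)); s=np.linalg.lstsq(np.c_[q[:,:2],np.ones(len(q))],q[:,2],rcond=None)[0]; print("tilt",s.round(4))
f=ok&(px.max(-1)<60)&(B[...,0]>-20)&(B[...,0]<60)&(abs(B[...,1])<12)&(B[...,2]<90)&(B[...,2]>40); print("fin",f.sum(),np.percentile(B[f],[2,50,98],axis=0).round(1) if f.sum() else 0)
q=B[f]; print("clip angle",-np.polyfit(q[:,0],q[:,2],1)) if len(q) else 0
```

```text
[ 492.2 -277.7  212. ] 29.4 bed TCP [-16.3  -0.5 181.5]
mount bed 5793 ((-7.188789367675781, -4.298267364501953), (170.98797607421875, 77.61437225341797), 0.34752848744392395) [[-87.8 -36.1   5.7]
 [-13.2  -0.    7.8]
 [ 77.1  33.8  12.3]]
tilt [-2.8000e-03  1.8000e-03  7.8205e+00]
fin 516 [[10.8 -6.6 66.5]
 [28.9 -1.  69.7]
 [46.2  4.7 72.8]]
clip angle [  0.14784104 -73.97787692]
```

View pics/w6.png

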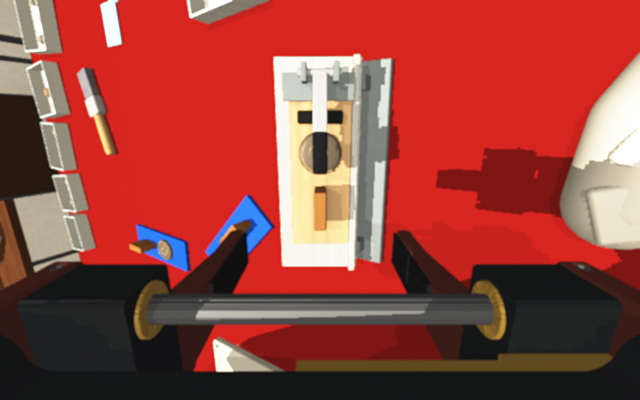

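The clip is down at about 0.148 rad (0.14 expected). Its foot at (320,117) is on the mount, which lies home. The gripper is clear, so I'm handing in.

```bash
python3 -c "
from workcell import job
print(job.close_job())"
```

```text
the job is handed in; nothing more can be done
None
```

I handed the job in at about 29 s of the 70 allowed; no verdict came back. My last measurements, just before hand-in, show the mount flat and home against the end stop and ledge and the clip down at about 0.15 rad on it; mid-run camera checks found the tray, jacket and brush in place.

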